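# Lock the tube block into the bench shaker

### The arm

A 7-joint arm with a two-finger parallel gripper is mounted at the origin on the work surface. World frame = base frame: x ahead of the robot, y to its left, z up, the work surface at z = 0. Lengths are in m, angles in rad, forces in N, time in s.
With the tool pointing down it reaches from about 0.4 to 0.875 m from the base axis. Payload 19.3 kg.
Tool frame: the origin (TCP) lies at the very end of the fingers, on their centre line; the grasp point (between the pads) lies 19 mm behind it; z points along the fingers, y is the line along which they close (so a half turn about z gives the same grasp; the last joint's range is limited). The gripper opens to 85 mm and grips with 20 to 120 N. Pads are 22 mm wide; open, the fingers measure 114 mm over their backs; the gripper's body (76 mm by 85 mm) begins 54 mm behind the grasp point. The pads swing forward as they close: fully open they stand 13 mm farther back than shut.
Start: joints at [1.069, 0.521, -0.036, 1.599, 0.021, 1.021, -0.113], TCP at [0.262, -0.568, 0.231] pointing down, gripper open.
Joint ranges: [-2.91, 2.91], [-0.3, 2.13], [-1.5, 1.42], [0.17, 2.43], [-1.26, 4.41], [0.16, 1.93], [-2.52, 2.52]. Speed limits (rad/s): [1.89, 1.89, 2.39, 2.39, 3.01, 3.01, 3.01].

### API

Orientations are given as [roll, pitch, yaw] about the fixed x, y, z axes, in that order (R = Rz(yaw) Ry(pitch) Rx(roll)).
In Python, from workcell import observe, grab_frame, job_done gives the robot as it stands.
- The arm moves only by the tool move_arm, never from a script. Its argument "plan" is a list that holds one entry, the list of rows, each a list of 7 numbers: the shift along the tool's x, y, z each as a share of 0.02 m, from -1 to 1, then the turn, a rotation vector about the tool's x, y, z each as a share of 6 degrees, from -1 to 1, then the opening, from -1 (shut) to 1 (fully open). A call has exactly 10 rows; each row shifts and turns the commanded pose from where the row before left it, along the tool's axes as they then stand; what a row does not reach is not made up. A row lasts 1/10 s, in which the tool goes at most 50 mm and 8.59 degrees, less where a joint would pass 70% of its speed; a pose out of reach is approached as far as the arm can. A call with a number of a shift or a turn outside -1 to 1 is refused whole. A call with a gripper value outside its range is refused whole. The fingers move at their own pace and stop on an object; "grip_force" is the grip in N (left out, the last holds). Time passes only in rows, so rows that do not move let the fingers close, or fill a call up. It gives the time, the measured TCP pose, the force, the opening and the grip force at its end, in the units of the state.
- observe(): the state, without advancing time (a new reading comes with each control period).
- grab_frame(name): name is "scene" or "side" or "wrist"; returns a dict with "color" (384x512x3 uint8, red, green, blue), "intrinsics" (3x3 intrinsics, pixels), "position" and "orientation" of the camera in the world; the wrist camera has in their place "tool_from_camera" (4x4, takes a point from camera to tool coordinates, whose origin is the TCP and whose axes are the flange's). Camera axes: x right, y down, z forward; pixel columns grow to the right and rows downward; lengths in m; the calibration is good to about 2 mm. A picture is of the moment at which its call begins: read the wrist's pose just before it. There is no depth.
- job_done(): hands the job in; it is judged then, once.
The state is a dict: "clock": time; "qpos": joint angles; "qd": joint speeds; "joint_efforts": joint torques, N m; "position": TCP position; "tool_rot": TCP orientation; "force": force on the tool from outside, world axes, zero at the start; "moment": the same for the moment, N m; "grip_width": finger opening in m; "finger_force": force on a finger pad.
Only numpy, scipy, OpenCV 4.12 (cv2) and the standard library are available. Lean on these libraries where they do the work, as an engineer would, in place of code of your own. Each camera call takes 0.05 s, during which the arm holds its last target. There are 200 camera calls.

### The job

Set the aluminium tube block that has the ear into the T-shaped pocket of the bench shaker, ear in the narrow slot, so that it lies flat and fully home, lowering it in rather than dropping it, and let go of it. Then put the steel lock pin from the accessory stand down through the ear into the shaker until its collar rests on the ear. Do not shift or knock over anything else on the bench.

Things in the scene. Friction and masses are not known exactly. Their poses are not given: they have to be found in the camera images.
- shaker: White bench shaker, fixed, 230 (x) x 150 (y) mm, body 40 mm high; on it an aluminium platform, x -65 to 105, y -55 to 55 mm, top at 76 mm, with a T-shaped pocket. At the -x end a low display and knob, at most 52 mm high. Origin: on the bench, below the centre of the pocket's wide part; x points along the pocket to its narrow slot, z up.
- pocket (a point): Centre of the floor of the pocket's wide part, 62 mm above the bench; axes as the shaker's. Wide part 82.4 (x) x 52.4 (y) mm, centred here; narrow slot 29 mm wide (y), from there on to x = 85.5 mm. Flat floor; walls 14 mm high, the top 3 mm a 45-degree lead-in.
- pocket_hole (a point): Centre of the mouth of the upright round hole in the floor of the narrow slot, 62 mm beyond the pocket's centre along shaker +x, at the height of the pocket floor; hole 11.5 mm in diameter, 22 mm deep.
- block: Aluminium tube block, loose, about 0.4 kg: a body 80 (x) x 50 (y) x 45 mm (z) with eight small dark wells (2 x 4) in its top, and a flat ear 26 mm wide (y) and 12 mm thick on its +x end, level with the underside, reaching from x = 40 to 84 mm. It starts flat on the bench. Origin: centre of the underside of the 80 x 50 body; x towards the ear, z up.
- ear_hole (a point): Centre, at the ear's top face, of the upright through hole in the ear: x = 62 mm, y = 0, z = 12 mm in the block's frame; 12.5 mm in diameter, 12 mm deep.
- stand: Grey plastic accessory stand, fixed, 45 (x) x 160 (y) x 40 mm (z), with three round upright holes (11.5 mm diameter, 36 mm deep) at y = -50, 0 and 50 mm, in which the lock pin, a stubby driver and a levelling foot stand in any order. Origin: centre of its underside.
- pin: Steel lock pin, loose, 0.05 kg, standing in one of the stand's holes: from its lower end a shaft 9 mm in diameter and 30 mm long with a 3 mm tapered end, then a collar 20 mm in diameter from 30 to 34 mm, then a slim round grip 12 mm in diameter from 34 to 64 mm. Origin: the lower end of the shaft, on the axis; z along the axis towards the grip.
- driver: Bystander: stubby driver standing in the stand: shaft as the pin's, thick black round handle 24 mm in diameter from 30 to 75 mm above its lower end. Origin: lower end.
- foot: Bystander: levelling foot standing in the stand: shaft as the pin's, flat black disc 32 mm in diameter from 30 to 40 mm above its lower end. Origin: lower end.
- jar: Bystander: clear jar with a lid, 48 mm in diameter, 65 mm high, standing near the block's end away from the ear. Origin: centre of its underside.
- mailer: Bystander: white flat slide box, 82 (x) x 32 (y) x 20 mm, lying beside the block. Origin: centre of its underside.
- amber: Bystander: amber glass bottle, 60 mm in diameter, 140 mm high, between the robot and the work. Origin: centre of its underside.
- beaker: Bystander: clear glass beaker, 70 mm in diameter, 85 mm high, between the robot and the work. Origin: centre of its underside.
- wash: Bystander: white plastic bottle, 64 mm in diameter, 150 mm high, beyond the work. Origin: centre of its underside.
- spare: Bystander: another aluminium tube block, 90 x 60 x 45 mm, six large wells (2 x 3), without an ear. It does not fit the pocket. Origin: centre of its underside.

How it is judged:
By the outcome, as a careful person would: the job done as asked, in the order asked, and still so for the second after the job is handed in, with the robot touching nothing.
It also fails if it takes over 72 s, if anything falls off the work surface, if the arm or the gripper's body presses on something with over 40 N, if the wrist force passes 120 N, or if a joint passes its speed limit or range.

## Working session

There is one attempt and no reset: what is moved stays moved. The work goes in short steps, Python scripts to look and compute and a tool call to move; the robot and the scene stay as the last step left them, time stands still between calls to the robot, and variables do not carry over. Pictures are saved under pics/ and viewed, at most 10 in all, crops included, and the job is handed in when it is done.

Besides the shell and the picture viewer there is one more tool, called after "Emit:" by a JSON object that holds its "fn" and its "kwargs". move_arm: Moves the arm, as the interface text tells. Shift numbers are shares of 0.02 m and turn numbers shares of 6 degrees, none past 1 either way. Its arguments: {"type":"object","properties":{"plan":{"type":"array"},"grip_force":{"type":"number"}},"required":["plan"]}

```bash
mkdir -p pics; python3 - <<'E'
from workcell import observe, grab_frame
import cv2,numpy as np,pickle
s=observe();print({k:np.round(v,3) for k,v in s.items()})
d={}
for n in ["scene","side","wrist"]:
    f=grab_frame(n);d[n]=f
    cv2.imwrite(f"pics/{n}0.png",cv2.resize(f["color"][:,:,::-1],(800,600),interpolation=cv2.INTER_CUBIC))
    print(n,{k:np.round(v,3).tolist() for k,v in f.items() if k!="color"})
pickle.dump(d,open("f0.pkl","wb"))
E
```

```text
{'clock': np.float64(0.0), 'qpos': array([ 1.069,  0.522, -0.036,  1.6  ,  0.021,  1.021, -0.113]), 'qd': array([-0.001,  0.001, -0.   ,  0.   , -0.   ,  0.001,  0.   ]), 'joint_efforts': array([-1.0000e-03, -9.2712e+01,  1.9790e+00, -3.6994e+01,  1.8000e-02,
        8.0000e-03, -0.0000e+00]), 'position': array([ 0.261, -0.567,  0.231]), 'tool_rot': array([-3.14 ,  0.   ,  0.432]), 'force': array([ 1.105, -0.242,  0.475]), 'moment': array([ 0.012, -0.031,  0.012]), 'finger_force': np.float64(0.0), 'grip_width': np.float64(0.085)}
scene {'intrinsics': [[438.001, 0.0, 256.117], [0.0, 438.001, 189.535], [0.0, 0.0, 1.0]], 'position': [1.171, -0.183, 1.167], 'orientation': [-2.621, 0.01, 1.223]}
side {'intrinsics': [[392.881, 0.0, 255.482], [0.0, 392.881, 185.927], [0.0, 0.0, 1.0]], 'position': [0.493, -0.954, 0.625], 'orientation': [-2.082, 0.003, -0.068]}
wrist {'intrinsics': [[266.626, 0.0, 260.674], [0.0, 266.626, 190.111], [0.0, 0.0, 1.0]], 'tool_from_camera': [[-0.0, -0.952, -0.305, 0.078], [1.0, -0.0, 0.0, 0.0], [-0.0, -0.305, 0.952, -0.143], [0.0, 0.0, 0.0, 1.0]]}
```

View pics/scene0.png

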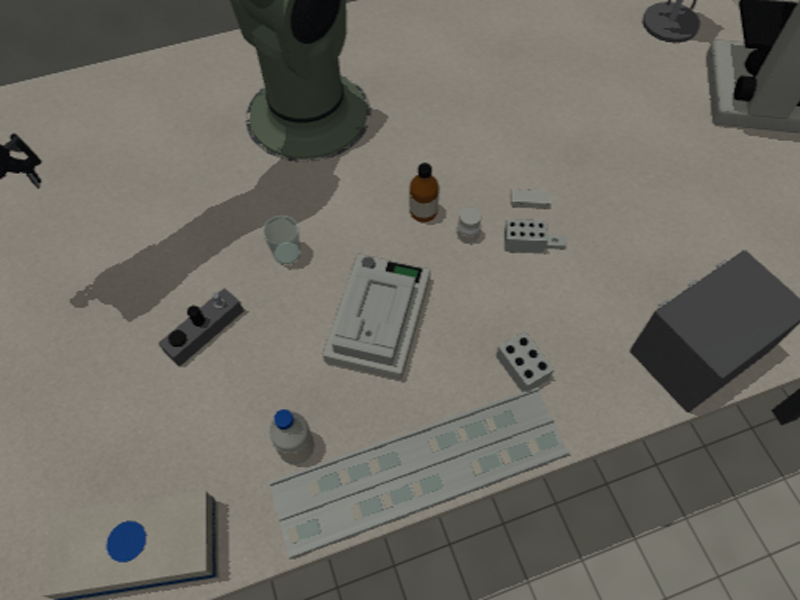

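View pics/side0.png

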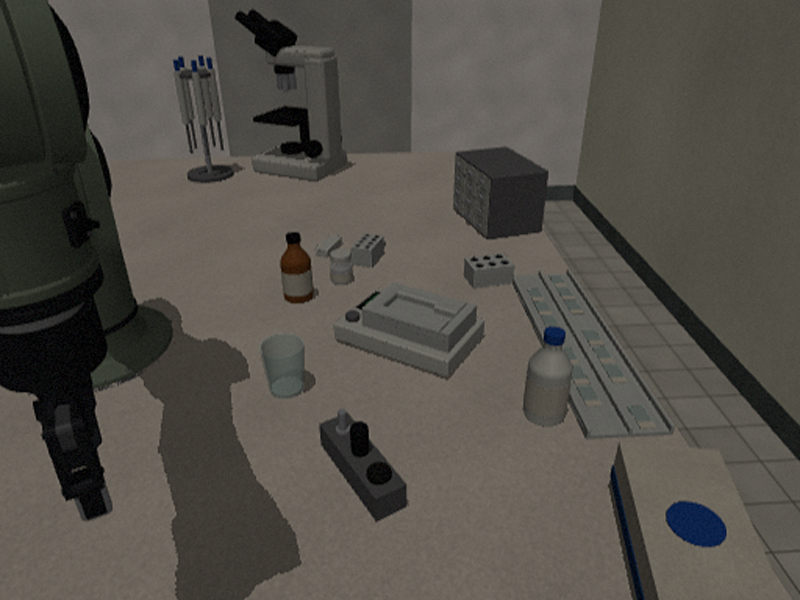

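The scene view shows the block at (527,235) with its ear pointing right, the mailer at (530,198), the jar at (469,222) and the shaker at (378,315), its slot pointing down. The stand is at (200,327) with the pin at (220,298). The side view shows the same layout.

```bash
cat > h.py <<'E'
import numpy as np,cv2
from scipy.spatial.transform import Rotation as R
def cam(f,s=None):
    if "position" in f: return R.from_euler('xyz',f["orientation"]).as_matrix(),np.array(f["position"])
    T=np.array(f["tool_from_camera"]);Rt=R.from_euler('xyz',s["tool_rot"]).as_matrix()
    return Rt@T[:3,:3],Rt@T[:3,3]+s["position"]
def px2w(f,uv,z,s=None):
    M,p=cam(f,s);uv=np.atleast_2d(uv).astype(float)
    r=np.c_[uv,np.ones(len(uv))]@np.linalg.inv(f["intrinsics"]).T@M.T
    return p+r*((z-p[2])/r[:,2])[:,None]
def w2px(f,P,s=None):
    M,p=cam(f,s);c=(np.atleast_2d(P)-p)@M;c=c@np.array(f["intrinsics"]).T
    return c[:,:2]/c[:,2:]
def rel(s,p,rpy):
    "target pose in tool axes: shift (units of 20mm), rotvec (units of 6deg)"
    A=R.from_euler('xyz',s["tool_rot"]);B=R.from_euler('xyz',rpy)
    return A.inv().apply(np.array(p)-s["position"])/0.02,np.degrees((A.inv()*B).as_rotvec())/6
E
python3 - <<'E'
from h import *;import pickle
d=pickle.load(open("f0.pkl","rb"));k=512/800
def g(n,l,z): print(n,np.round(px2w(d["scene"],np.array(l)*k,z)[:,:2],3).tolist())
g("block top corners",[(509,220),(549,220),(547,243),(506,241)],.045)
g("ear end",[(565,243)],.012)
g("mailer",[(513,190),(548,192),(550,206),(512,204)],.02)
g("jar top",[(470,214)],.065)
g("amber top",[(425,170)],.14)
g("beaker base",[(287,252)],.0)
g("platform",[(358,262),(417,277),(390,360),(333,348)],.076)
g("hole",[(368,333)],.062)
g("stand top",[(228,291),(241,306),(179,353),(161,342)],.04)
g("pin top",[(220,297)],.07);g("wash top",[(284,418)],.15);g("spare top",[(525,352)],.045)
f=d["scene"]["color"][:,:,::-1];s=d["side"]["color"][:,:,::-1]
def c(im,x,y,w,h):return cv2.resize(im[y:y+h,x:x+w],(400,300),interpolation=cv2.INTER_CUBIC)
cv2.imwrite("pics/c1.png",np.clip(1.7*np.vstack([np.hstack([c(f,200,155,80,90),c(f,300,115,80,60)]),np.hstack([c(s,210,180,104,60),c(f,100,180,64,56)])]),0,255))
E
```

```text
block top corners [[0.472, 0.292], [0.5, 0.368], [0.549, 0.339], [0.516, 0.266]]
ear end [[0.543, 0.389]]
mailer [[0.388, 0.343], [0.418, 0.41], [0.453, 0.398], [0.421, 0.326]]
jar top [[0.444, 0.217]]
amber top [[0.366, 0.149]]
beaker base [[0.36, -0.147]]
platform [[0.481, -0.029], [0.551, 0.064], [0.693, -0.04], [0.637, -0.127]]
hole [[0.623, -0.058]]
stand top [[0.435, -0.278], [0.475, -0.262], [0.532, -0.391], [0.499, -0.418]]
pin top [[0.462, -0.292]]
wash top [[0.762, -0.238]]
spare top [[0.749, 0.198]][ WARN:0@0.431] global loadsave.cpp:1063 imwrite_ Unsupported depth image for selected encoder is fallbacked to CV_8U.
```

View pics/c1.png

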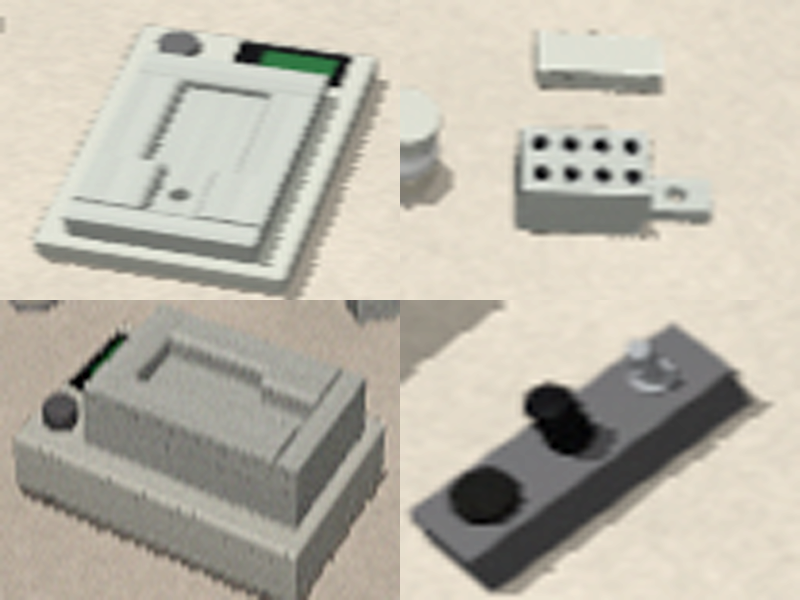

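The crop confirms the layout, with the pin at the stand's +x end. I'll move over the shaker for a wrist-camera measurement.

Emit:
{"fn": "move_arm", "kwargs": {"plan": [[[0.85, -0.6, 0, 0, 0, 0, 1], [0.85, -0.6, 0, 0, 0, 0, 1], [0.85, -0.6, 0, 0, 0, 0, 1], [0.85, -0.6, 0, 0, 0, 0, 1], [0.85, -0.6, 0, 0, 0, 0, 1], [0.85, -0.6, 0, 0, 0, 0, 1], [0.85, -0.6, 0, 0, 0, 0, 1], [0.85, -0.6, 0, 0, 0, 0, 1], [0.85, -0.6, 0, 0, 0, 0, 1], [0.85, -0.6, 0, 0, 0, 0, 1]]]}}

```text
clock: 1.15
position: [0.366, -0.3867, 0.2312]
tool_rot: [-3.141, 0.0, 0.432]
force: [0.8, -0.4, -0.5]
grip_width: 0.0855
finger_force: 0.0
```

Emit:
{"fn": "move_arm", "kwargs": {"plan": [[[0.85, -0.6, 0, 0, 0, 0, 1], [0.85, -0.6, 0, 0, 0, 0, 1], [0.85, -0.6, 0, 0, 0, 0, 1], [0.85, -0.6, 0, 0, 0, 0, 1], [0.85, -0.6, 0, 0, 0, 0, 1], [0.85, -0.6, 0, 0, 0, 0, 1], [0.85, -0.6, 0, 0, 0, 0, 1], [0.85, -0.6, 0, 0, 0, 0, 1], [0.85, -0.6, 0, 0, 0, 0, 1], [0.85, -0.6, 0, 0, 0, 0, 1]]]}}

```text
clock: 2.15
position: [0.4702, -0.2066, 0.2312]
tool_rot: [-3.141, 0.0, 0.432]
force: [-0.2, 0.6, 1.0]
grip_width: 0.0856
finger_force: 0.0
```

Emit:
{"fn": "move_arm", "kwargs": {"plan": [[[0.85, -0.6, 0, 0, 0, 0, 1], [0.85, -0.6, 0, 0, 0, 0, 1], [0.85, -0.6, 0, 0, 0, 0, 1], [0.85, -0.6, 0, 0, 0, 0, 1], [0.85, -0.6, 0, 0, 0, 0, 1], [0.85, -0.6, 0, 0, 0, 0, 1], [0.85, -0.6, 0, 0, 0, 0, 1], [0.85, -0.6, 0, 0, 0, 0, 1], [0.85, -0.6, 0, 0, 0, 0, 1], [0.85, -0.6, 0, 0, 0, 0, 1]]]}}

```text
clock: 3.15
position: [0.5743, -0.0265, 0.2311]
tool_rot: [-3.141, 0.0, 0.432]
force: [-0.1, 0.5, 0.8]
grip_width: 0.0856
finger_force: 0.0
```

Emit:
{"fn": "move_arm", "kwargs": {"plan": [[[0, 0, 0, 0, 0, 0.95, 1], [0, 0, 0, 0, 0, 0.95, 1], [0, 0, 0, 0, 0, 0.95, 1], [0, 0, 0, 0, 0, 0.95, 1], [0, 0, 0, 0, 0, 0.95, 1], [0, 0, 0, 0, 0, 0.95, 1], [0, 0, 0, 0, 0, 0.95, 1], [0, 0, 0, 0, 0, 0.95, 1], [0, 0, 0, 0, 0, 0.95, 1], [0, 0, 0, 0, 0, 0.95, 1]]]}}

```text
clock: 4.15
position: [0.574, -0.0272, 0.2311]
tool_rot: [3.141, 0.0, -0.567]
force: [0.6, 0.2, 0.2]
grip_width: 0.0857
finger_force: 0.0
```

```bash
python3 - <<'E'
from workcell import observe, grab_frame
from h import *;import pickle
s=observe();f=grab_frame("wrist");pickle.dump((s,f),open("f1.pkl","wb"))
print(np.round(s["position"],4),np.round(s["tool_rot"],4),np.round(s["qpos"],2),s["clock"])
cv2.imwrite("pics/w1.png",cv2.resize(f["color"][:,:,::-1],(800,600),interpolation=cv2.INTER_CUBIC))
E
```

```text
[ 0.574  -0.0272  0.2311] [ 3.1414e+00  4.0000e-04 -5.6720e-01] [-0.07  0.44  0.02  1.74 -0.01  0.96 -2.18] 4.15
```

View pics/w1.png

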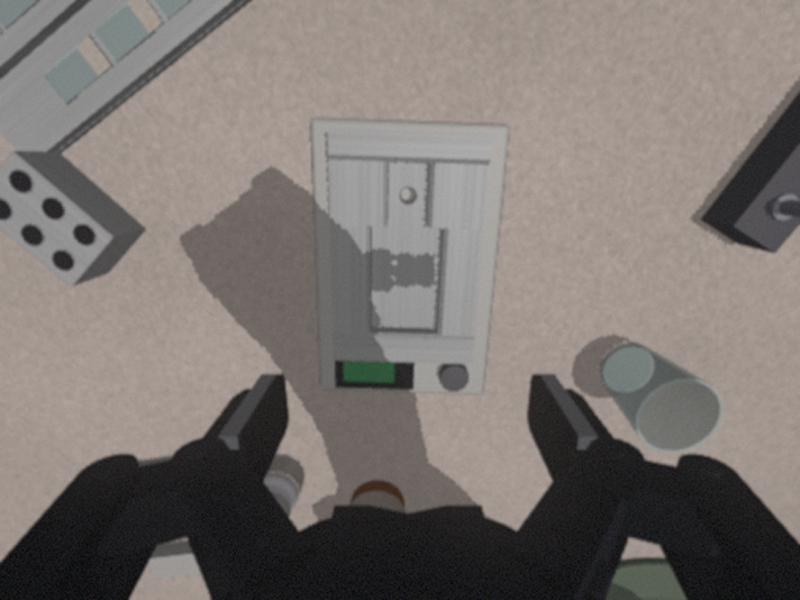

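The wrist view shows the pocket, wide part at (370–445, 228–331), and the slot hole at (408,195). I'll zoom in with the predicted outline overlaid.

```bash
cat > shk.py <<'E'
from h import *
def T(p,yaw,P): 
    c,s=np.cos(yaw),np.sin(yaw);P=np.atleast_2d(P).astype(float);return np.c_[p[0]+c*P[:,0]-s*P[:,1],p[1]+s*P[:,0]+c*P[:,1],P[:,2]]
def lsd(im):
    g=cv2.createCLAHE(3,(4,4)).apply(cv2.cvtColor(im,cv2.COLOR_RGB2GRAY))
    return cv2.createLineSegmentDetector().detect(g)[0][:,0]
E
python3 - <<'E'
from shk import *;import pickle
s,f=pickle.load(open("f1.pkl","rb"))
# lines in tool-aligned shaker guess frame
for z in [.076]:
    L=lsd(f["color"]);A=px2w(f,L[:,:2],z,s);B=px2w(f,L[:,2:],z,s)
    c0=np.array([.574,-.027]);y0=-.567;Rm=np.array([[np.cos(y0),np.sin(y0)],[-np.sin(y0),np.cos(y0)]])
    a=(A[:,:2]-c0)@Rm.T*1e3;b=(B[:,:2]-c0)@Rm.T*1e3
    for p,q in zip(a,b):
        l=np.linalg.norm(p-q)
        if l>14 and max(abs(p).max(),abs(q).max())<160: print(np.round(p,1),np.round(q,1),round(np.degrees(np.arctan2(*(q-p)[::-1]))%180,1))
x,y,w,h=200,70,120,180
im=cv2.resize(f["color"][y:y+h,x:x+w,::-1],None,fx=3.3,fy=3.3,interpolation=cv2.INTER_CUBIC)
cv2.imwrite("pics/c2.png",im)
E
```

```text
[-71.6  -5.5] [-96.1  -4.8] 178.4
[-83.8  98.4] [-129.1   98.8] 179.5
[-121.9  -98.8] [-77.2 -98.6] 0.2
[-81. 118.] [-81.6  99.4] 88.1
[-68.6  56.6] [-71.2  -5. ] 87.6
[ 77.4 -53.9] [ 78.7 -20.4] 87.7
[ -81.4 -100.3] [ -80.3 -120.5] 93.2
[85.  52.3] [ 81.3 -56.2] 88.1
[146.1 138.7] [133.4 157.5] 124.1
[-71.6 -26.7] [-71.7 -43.7] 89.6
[-95.  125.9] [-81.6 117.6] 148.2
[-71.8 -46.4] [-87.5 -50. ] 13.1
[ -81.4 -117.6] [ -93.5 -126.2] 35.5
[-98.3 -29.9] [-79.4 -22.7] 20.9
[ 78.4 -11.2] [79.  10.1] 88.2
[101.2 -66.7] [105.1  60.2] 88.3
[-14.7  27.3] [-30.8  24.4] 10.1
[ 36.  -11.1] [ 78.4 -12.7] 177.9
[63.  63.6] [45.6 62.8] 2.5
[-40.6  20.5] [-41.7 -18.6] 88.4
[ 78.3 -18.8] [ 34.7 -17.7] 178.5
[ 14.8 -22.1] [ 33.2 -22.3] 179.3
[-96.2 -59.3] [ 99.5 -66.1] 178.0
[ -90.8 -132. ] [ -66.5 -131.2] 1.9
[76.8 90.4] [64.4 75.3] 50.6
[ -66.1 -130.5] [ -47.4 -149.1] 135.0
[-29.6 135.2] [ -3.4 154.9] 37.0
[66.8 66.8] [90.9 65.6] 177.1
[-94.3  58.2] [-38.6  57.6] 179.4
[68.2 56.4] [97.1 55.7] 178.7
[79.7 16.8] [81.  53.9] 88.0
[ 69.2 106.8] [77.2 93.2] 120.3
[77.1 11.8] [27.6 13.5] 177.9
[ 36.3 144.4
[... 969 characters left out ...]
8.2] 178.2
[16.3 25.1] [-2.9 26. ] 177.0
[-47.4 -29.2] [-48.1 -48.9] 88.1
[34.6 67.8] [53.7 67.2] 178.0
[-137.5  141.3] [-84.  106.4] 146.9
[-96.   -8.4] [-95.8 -24.2] 90.8
[-98.6 129.2] [-139.4  159.8] 143.2
[-52.3 -49. ] [-52.3 -30.8] 90.3
[ -84.9 -107.9] [-135.6 -140.4] 32.7
[ 34.6 -50.6] [ 74.6 -51.5] 178.7
[ 27.7 -52.6] [-45.2 -50.5] 178.3
[77.1 25.3] [40.2 26. ] 178.9
[37.4 22.2] [77.1 20.6] 177.7
[-25.9  57.3] [37.4 55.4] 178.3
[-45.  -40.6] [ 33.2 -43.7] 177.7
[ 74.5 -47.6] [ 34.6 -46.5] 178.3
[ 90.9 -43.8] [94.2 50.5] 88.0
[37.4 35. ] [77.1 33.7] 178.1
[ 34.6 -37.3] [ 74.6 -38.8] 177.9
[ 74.5 -54.8] [ 30.3 -53.4] 178.2
[-60.7 -47.9] [-59.6   5.6] 88.8
[-43.4  31.9] [13.3 30.1] 178.2
```

View pics/c2.png

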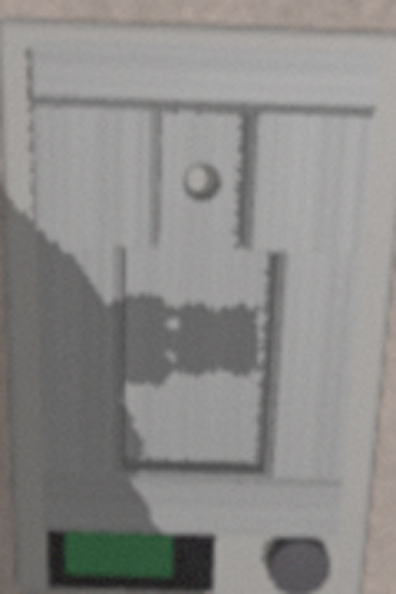

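```bash
python3 - <<'E'
from shk import *;import pickle
s,f=pickle.load(open("f1.pkl","rb"))
y0=np.radians(-34.4);c0=np.array([.574,-.027]);Rm=np.array([[np.cos(y0),np.sin(y0)],[-np.sin(y0),np.cos(y0)]])
def loc(uv,z): return np.round((px2w(f,uv,z,s)[:,:2]-c0)@Rm.T*1e3,1).tolist()
def cr(x,y): return (200+(x+.5)/3.3-.5,70+(y+.5)/3.3-.5)
print("hole .062",loc([cr(202,181)],.062))
for n,l,z in [("slot end f",(200,110),.062),("slot end t",(200,104),.076),("-x floor",(195,461),.062),("-x mouth",(195,472),.076),("plat end",(200,35),.076),("plat -x",(200,530),.076),("body end +x",(200,25),.04),("floor L",(127,400),.062),("floor R",(262,400),.062)]: print(n,loc([cr(*l)],z))
# vertical intensity profiles along columns
g=cv2.cvtColor(f["color"],cv2.COLOR_RGB2GRAY).astype(float)
p=g[:,250:270].mean(1)
for r in list(range(72,118))+list(range(205,235)): print(r,round(p[r]),end='; ')
E
```

```text
hole .062 [[56.6, 1.1]]
slot end f [[79.8, 2.5]]
slot end t [[81.6, 2.6]]
-x floor [[-47.4, 0.3]]
-x mouth [[-46.1, 0.3]]
plat end [[102.2, 3.2]]
plat -x [[-69.4, -2.3]]
body end +x [[108.3, 3.5]]
floor L [[-23.8, 26.4]]
floor R [[-22.1, -23.9]]
72 156; 73 156; 74 158; 75 156; 76 147; 77 138; 78 141; 79 152; 80 161; 81 165; 82 165; 83 164; 84 162; 85 163; 86 164; 87 162; 88 160; 89 160; 90 162; 91 164; 92 167; 93 168; 94 166; 95 166; 96 166; 97 167; 98 168; 99 163; 100 148; 101 126; 102 119; 103 127; 104 145; 105 159; 106 162; 107 161; 108 160; 109 161; 110 161; 111 160; 112 161; 113 161; 114 160; 115 161; 116 161; 117 160; 205 150; 206 150; 207 150; 208 146; 209 126; 210 94; 211 82; 212 94; 213 116; 214 132; 215 137; 216 142; 217 147; 218 148; 219 149; 220 148; 221 147; 222 148; 223 150; 224 152; 225 153; 226 152; 227 152; 228 153; 229 151; 230 149; 231 132; 232 100; 233 76; 234 75;
```

Pocket centre is about (0.570, −0.023) with yaw −34.4°. Next I'll go over the block.

Emit:
{"fn": "move_arm", "kwargs": {"plan": [[[-0.85, -0.91, 0, 0, 0, 0, 1], [-0.85, -0.91, 0, 0, 0, 0, 1], [-0.85, -0.91, 0, 0, 0, 0, 1], [-0.85, -0.91, 0, 0, 0, 0, 1], [-0.85, -0.91, 0, 0, 0, 0, 1], [-0.85, -0.91, 0, 0, 0, 0, 1], [-0.85, -0.91, 0, 0, 0, 0, 1], [-0.85, -0.91, 0, 0, 0, 0, 1], [-0.85, -0.91, 0, 0, 0, 0, 1], [-0.85, -0.91, 0, 0, 0, 0, 1]]]}}

```text
clock: 5.2
position: [0.5272, 0.2182, 0.2313]
tool_rot: [3.142, 0.0, -0.561]
force: [0.6, 0.3, -0.1]
grip_width: 0.0853
finger_force: 0.0
```

Emit:
{"fn": "move_arm", "kwargs": {"plan": [[[-0.85, -0.91, 0, 0, 0, 0, 1], [-0.85, -0.91, 0, 0, 0, 0, 1], [-0.85, -0.91, 0, 0, 0, 0, 1], [-0.85, -0.91, 0, 0, 0, 0, 1], [0, 0, 0, 0, 0, -1, 1], [0, 0, 0, 0, 0, -1, 1], [0, 0, 0, 0, 0, -1, 1], [0, 0, 0, 0, 0, -1, 1], [0, 0, 0, 0, 0, -1, 1], [0, 0, 0, 0, 0, -1, 1]]]}}

```text
clock: 6.2
position: [0.5087, 0.3152, 0.2311]
tool_rot: [3.141, 0.0, 0.072]
force: [0.2, -0.5, -0.6]
grip_width: 0.0856
finger_force: 0.0
```

Emit:
{"fn": "move_arm", "kwargs": {"plan": [[[0, 0, 0.15, 0, 0, -1, 1], [0, 0, 0.15, 0, 0, -1, 1], [0, 0, 0.15, 0, 0, -1, 1], [0, 0, 0.15, 0, 0, -1, 1], [0, 0, 0.15, 0, 0, -1, 1], [0, 0, 0.15, 0, 0, -1, 1], [0, 0, 0.15, 0, 0, -1, 1], [0, 0, 0.15, 0, 0, -1, 1], [0, 0, 0.15, 0, 0, -1, 1], [0, 0, 0.15, 0, 0, -1, 1]]]}}

```text
clock: 7.2
position: [0.5087, 0.3152, 0.201]
tool_rot: [-3.141, 0.0, 1.119]
force: [-0.8, 0.5, 0.4]
grip_width: 0.0851
finger_force: 0.0
```

```bash
python3 - <<'E'
from workcell import observe, grab_frame
from h import *;import pickle
s=observe();f=grab_frame("wrist");pickle.dump((s,f),open("f2.pkl","wb"))
print(np.round(s["position"],4),np.round(s["tool_rot"],4),np.round(s["qpos"],2),s["clock"])
cv2.imwrite("pics/w2.png",cv2.resize(f["color"][:,:,::-1],(800,600),interpolation=cv2.INTER_CUBIC))
g=cv2.cvtColor(f["color"],cv2.COLOR_RGB2GRAY);m=(g<70).astype(np.uint8)
n,_,st,c=cv2.connectedComponentsWithStats(m)
W=np.array([c[i] for i in range(1,n) if 15<st[i,4]<200 and c[i][1]<260])
for q in W: print(np.round(q,1), np.round(px2w(f,q,.045,s)[0,:2],4))
E
```

```text
[0.5087 0.3152 0.201 ] [-3.1414e+00  3.0000e-04  1.1190e+00] [-0.71  0.51  0.09  1.71 -0.05  0.92 -1.06] 7.2
[243.3 153.5] [0.502  0.3467]
[263.6 152.4] [0.5232 0.3377]
[494.6 165.3] [0.7544 0.209 ]
[264.3 168.6] [0.5157 0.3205]
[244.3 169.9] [0.4944 0.3292]
[471.4 179.5] [0.7268 0.2036]
[504.6 185.5] [0.7602 0.1794]
[245.5 185.7] [0.487  0.3117]
[265.1 184.8] [0.5082 0.3027]
[481.9 199. ] [0.7328 0.174 ]
[265.9 200.1] [0.5009 0.2851]
[246.3 201. ] [0.4792 0.2942]
```

View pics/w2.png

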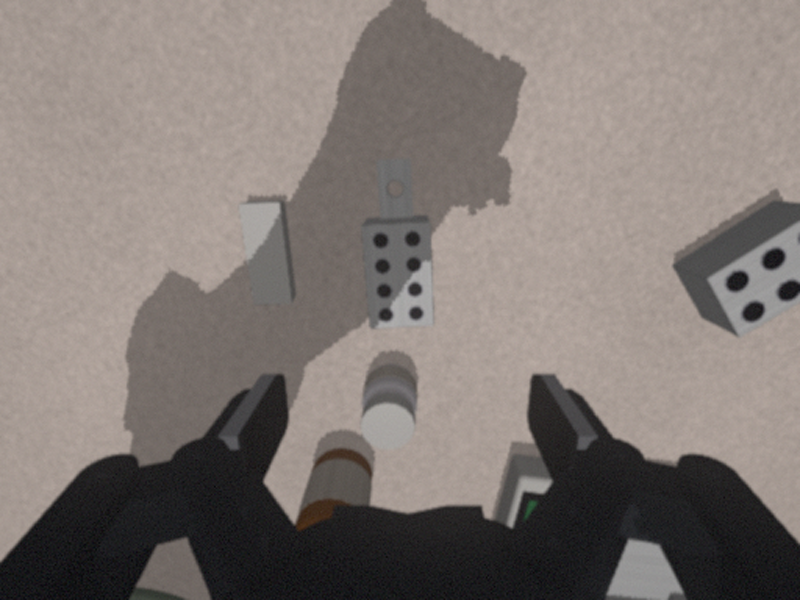

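The wells put the block centre at (0.5013, 0.3160) with yaw 66.9°. The mailer is clear of the fingers, so I'll align, descend and grip.

Emit:
{"fn": "move_arm", "kwargs": {"plan": [[[-0.13, -0.35, 0, 0, 0, -0.47, 1], [0, 0, 1, 0, 0, 0, 1], [0, 0, 1, 0, 0, 0, 1], [0, 0, 1, 0, 0, 0, 1], [0, 0, 1, 0, 0, 0, 1], [0, 0, 1, 0, 0, 0, 1], [0, 0, 1, 0, 0, 0, 1], [0, 0, 0.9, 0, 0, 0, 1], [0, 0, 0.7, 0, 0, 0, 1], [0, 0, 0.5, 0, 0, 0, 1]]]}}

```text
clock: 8.25
position: [0.5012, 0.3159, 0.0383]
tool_rot: [-3.141, 0.001, 1.161]
force: [1.0, 0.9, 0.4]
grip_width: 0.0855
finger_force: 0.0
```

Emit:
{"fn": "move_arm", "kwargs": {"plan": [[[0, 0, 0.5, 0, 0, 0, 1], [0, 0, 0.4, 0, 0, 0, 1], [0, 0, 0.2, 0, 0, 0, 1], [0, 0, 0, 0, 0, 0, 1], [0, 0, 0, 0, 0, 0, -0.1], [0, 0, 0, 0, 0, 0, -0.1], [0, 0, 0, 0, 0, 0, -0.4], [0, 0, 0, 0, 0, 0, -0.4], [0, 0, 0, 0, 0, 0, -0.4], [0, 0, 0, 0, 0, 0, -0.4]]], "grip_force": 60}}

```text
clock: 9.25
position: [0.5017, 0.3162, 0.018]
tool_rot: [3.141, -0.001, 1.162]
force: [-0.4, -0.9, 6.8]
grip_width: 0.049
finger_force: 63.0
```

Emit:
{"fn": "move_arm", "kwargs": {"plan": [[[0, 0, -0.3, 0, 0, 0, -0.4], [0, 0, -0.6, 0, 0, 0, -0.4], [0, 0, -0.9, 0, 0, 0, -0.4], [0, 0, -1, 0, 0, 0, -0.4], [0, 0, -1, 0, 0, 0, -0.4], [0, 0, -1, 0, 0, 0, -0.4], [0, 0, -1, 0, 0, 0, -0.4], [0, 0, -1, 0, 0, 0, -0.4], [0, 0, -0.6, 0, 0, 0, -0.4], [-0.4, 0.28, 0, 0, 0, 0, -0.4]]]}}

```text
clock: 10.25
position: [0.5036, 0.3077, 0.1671]
tool_rot: [3.141, -0.003, 1.163]
force: [0.4, -0.1, -5.2]
grip_width: 0.0491
finger_force: 63.7
```

Emit:
{"fn": "move_arm", "kwargs": {"plan": [[[-0.95, 0.66, 0, 0, 0, 0, -0.4], [-0.95, 0.66, 0, 0, 0, 0, -0.4], [-0.95, 0.66, 0, 0, 0, 0, -0.4], [-0.95, 0.66, 0, 0, 0, 0, -0.4], [-0.95, 0.66, 0, 0, 0, 0, -0.4], [-0.95, 0.66, 0, 0, 0, 0, -0.4], [-0.95, 0.66, 0, 0, 0, 0, -0.4], [-0.95, 0.66, 0, 0, 0, 0, -0.4], [-0.95, 0.66, 0, 0, 0, 0, -0.4], [-0.95, 0.66, 0, 0, 0, 0, -0.4]]]}}

```text
clock: 11.25
position: [0.5483, 0.0777, 0.1644]
tool_rot: [-3.141, 0.001, 1.161]
force: [-0.4, 0.2, -4.8]
grip_width: 0.0488
finger_force: 63.6
```

Emit:
{"fn": "move_arm", "kwargs": {"plan": [[[-0.95, 0.66, 0, 0, 0, 0, -0.4], [-0.95, 0.66, 0, 0, 0, 0, -0.4], [-0.95, 0.66, 0, 0, 0, 0, -0.4], [-0.95, 0.66, 0, 0, 0, 0, -0.4], [-0.5, 0.35, 0, 0, 0, 0.3, -0.4], [0, 0, 0, 0, 0, 0.7, -0.4], [0, 0, 0, 0, 0, 1, -0.4], [0, 0, 0, 0, 0, 1, -0.4], [0, 0, 0, 0, 0, 1, -0.4], [0, 0, 0, 0, 0, 1, -0.4]]]}}

```text
clock: 12.25
position: [0.569, -0.023, 0.1647]
tool_rot: [-3.141, 0.001, 0.633]
force: [0.2, 0.1, -5.0]
grip_width: 0.0489
finger_force: 63.7
```

Emit:
{"fn": "move_arm", "kwargs": {"plan": [[[0, 0, 0, 0, 0, 1, -0.4], [0, 0, 0, 0, 0, 1, -0.4], [0, 0, 0, 0, 0, 1, -0.4], [0, 0, 0, 0, 0, 1, -0.4], [0, 0, 0, 0, 0, 1, -0.4], [0, 0, 0, 0, 0, 1, -0.4], [0, 0, 0, 0, 0, 1, -0.4], [0, 0, 0, 0, 0, 1, -0.4], [0, 0, 0, 0, 0, 1, -0.4], [0, 0, 0, 0, 0, 1, -0.4]]]}}

```text
clock: 13.25
position: [0.569, -0.023, 0.1647]
tool_rot: [3.141, 0.001, -0.415]
force: [-0.1, -0.3, -4.8]
grip_width: 0.0491
finger_force: 63.7
```

```bash
python3 - <<'E'
from workcell import observe, grab_frame
from h import *;import pickle
s=observe();f=grab_frame("wrist");pickle.dump((s,f),open("f3.pkl","wb"))
print(np.round(s["position"],4),np.round(s["tool_rot"],4),np.round(s["qpos"],2),s["clock"],s["grip_width"])
print(rel(s,[.5701,-.0228,.1],[np.pi,0,-.6004]))
# block in hand: wells, in tool coords at z_tool = 17-45 mm
g=cv2.cvtColor(f["color"],cv2.COLOR_RGB2GRAY);m=(g<70).astype(np.uint8)
n,_,st,c=cv2.connectedComponentsWithStats(m)
for i in range(1,n):
  if 15<st[i,4]<400: print(np.round(c[i],1),st[i,4])
cv2.imwrite("pics/w3.png",cv2.resize(f["color"][:,:,::-1],(800,600),interpolation=cv2.INTER_CUBIC))
E
```

```text
[ 0.569  -0.023   0.1647] [ 3.1412e+00  8.0000e-04 -4.1470e-01] [-0.42  0.57  0.52  1.83 -0.37  0.83 -1.71] 13.25 0.04911779441194708
(array([ 0.04859062, -0.03096237,  3.23591494]), array([0.00438086, 0.00751845, 1.77319989]))
[  2.9 115. ] 98
[235.7 215.7] 381
[284.9 215.6] 331
[237.1 251.6] 328
[284.  251.2] 328
[238.3 284.3] 293
[283.3 284. ] 286
```

View pics/w3.png

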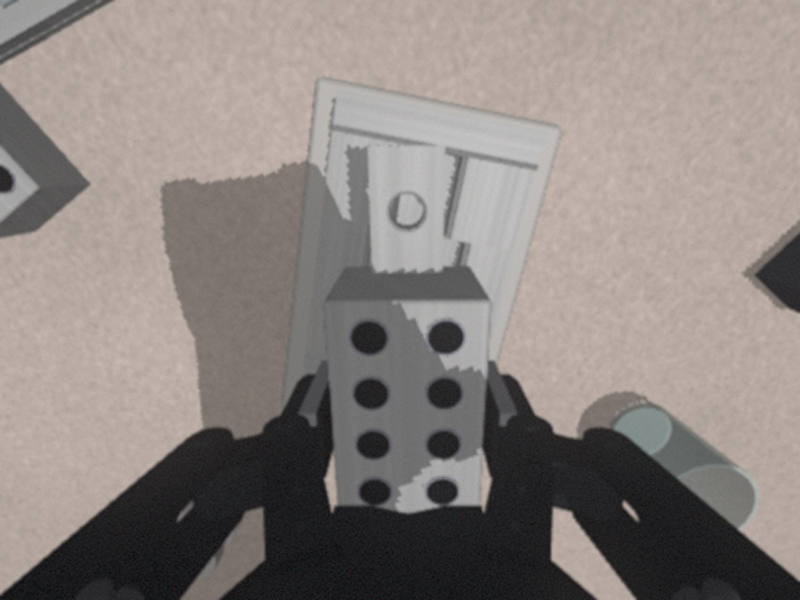

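Block is held level and square, ear hole visible at (407,210) and body wells at (370–445, 337–492).

```bash
python3 - <<'E'
from h import *;import pickle
s,f=pickle.load(open("f3.pkl","rb"))
s2=dict(position=np.zeros(3),tool_rot=[0,0,0])
w=[[235.7,215.7],[284.9,215.6],[237.1,251.6],[284,251.2],[238.3,284.3],[283.3,284]]
for z in (-.027,): print(np.round(px2w(f,w,z,s2)*1e3,1).tolist())
print(np.round(px2w(f,[[407*.64,210*.64]],.006,s2)*1e3,1))
E
```

```text
[[28.1, -11.5, -27.0], [28.2, 11.7, -27.0], [8.9, -11.4, -27.0], [9.1, 11.8, -27.0], [-10.2, -11.3, -27.0], [-10.0, 11.9, -27.0]]
[[62.4  0.2  6. ]]
```

Emit:
{"fn": "move_arm", "kwargs": {"plan": [[[0.05, -0.03, 0, 0, 0, 0.89, -0.4], [0, 0, 0, 0, 0, 0.88, -0.4], [0, 0, 0.4, 0, 0, 0, -0.4], [0, 0, 0.7, 0, 0, 0, -0.4], [0, 0, 0.7, 0, 0, 0, -0.4], [0, 0, 0.6, 0, 0, 0, -0.4], [0, 0, 0.4, 0, 0, 0, -0.4], [0, 0, 0.2, 0, 0, 0, -0.4], [0, 0, 0, 0, 0, 0, -0.4], [0, 0, 0, 0, 0, 0, -0.4]]]}}

```text
clock: 14.3
position: [0.5709, -0.023, 0.1056]
tool_rot: [-3.141, -0.0, -0.594]
force: [0.0, -0.0, -5.9]
grip_width: 0.0489
finger_force: 63.6
```

```bash
python3 - <<'E'
from workcell import observe
from h import *
s=observe()
print(np.round(s["position"],4),np.round(s["tool_rot"],4),np.round(s["qpos"],2),np.round(s["force"],1))
print(rel(s,[.5701,-.0228,.0795],[np.pi,0,-.6004]))
E
```

```text
[ 0.5709 -0.023   0.1056] [-3.1413e+00 -4.0000e-04 -5.9440e-01] [-0.41  0.67  0.51  1.87 -0.47  0.73 -1.8 ] [ 0.  -0.  -5.9]
(array([-0.04059305,  0.01605436,  1.30494671]), array([-0.00273344, -0.00392896,  0.05748718]))
```

Emit:
{"fn": "move_arm", "kwargs": {"plan": [[[-0.04, 0.02, 0.15, 0, 0, 0.06, -0.4], [0, 0, 0.15, 0, 0, 0, -0.4], [0, 0, 0.15, 0, 0, 0, -0.4], [0, 0, 0.1, 0, 0, 0, -0.4], [0, 0, 0.1, 0, 0, 0, -0.4], [0, 0, 0.1, 0, 0, 0, -0.4], [0, 0, 0.1, 0, 0, 0, -0.4], [0, 0, 0.1, 0, 0, 0, -0.4], [0, 0, 0.1, 0, 0, 0, -0.4], [0, 0, 0, 0, 0, 0, -0.4]]]}}

```text
clock: 15.3
position: [0.5697, -0.0228, 0.084]
tool_rot: [3.141, 0.0, -0.601]
force: [-0.4, -0.4, -5.1]
grip_width: 0.049
finger_force: 63.6
```

Emit:
{"fn": "move_arm", "kwargs": {"plan": [[[0, 0, 0.05, 0, 0, 0, -0.4], [0, 0, 0.05, 0, 0, 0, -0.4], [0, 0, 0.05, 0, 0, 0, -0.4], [0, 0, 0.04, 0, 0, 0, -0.4], [0, 0, 0.04, 0, 0, 0, -0.4], [0, 0, 0, 0, 0, 0, -0.4], [0, 0, 0, 0, 0, 0, -0.4], [0, 0, 0, 0, 0, 0, -0.4], [0, 0, 0, 0, 0, 0, -0.4], [0, 0, 0, 0, 0, 0, -0.4]]]}}

```text
clock: 16.3
position: [0.5698, -0.0228, 0.08]
tool_rot: [-3.141, 0.0, -0.601]
force: [-4.0, 0.7, 5.6]
grip_width: 0.0489
finger_force: 64.7
```

Emit:
{"fn": "move_arm", "kwargs": {"plan": [[[0, 0, 0.03, 0, 0, 0, -0.4], [0, 0, 0, 0, 0, 0, -0.4], [0, 0, 0, 0, 0, 0, 0.6], [0, 0, 0, 0, 0, 0, 0.6], [0, 0, 0, 0, 0, 0, 0.6], [0, 0, 0, 0, 0, 0, 0.6], [0, 0, -0.3, 0, 0, 0, 0.6], [0, 0, -0.6, 0, 0, 0, 0.6], [0, 0, -1, 0, 0, 0, 0.6], [0, 0, -1, 0, 0, 0, 0.6]]]}}

```text
clock: 17.3
position: [0.5698, -0.023, 0.1386]
tool_rot: [-3.142, -0.0, -0.601]
force: [-0.6, 0.8, -0.4]
grip_width: 0.0683
finger_force: 0.0
```

Emit:
{"fn": "move_arm", "kwargs": {"plan": [[[0, 0, -1, 0, 0, 0, 0.6], [0, 0, -1, 0, 0, 0, 0.6], [0, 0, -1, 0, 0, 0, 0.6], [0, 0, -1, 0, 0, 0, 0.6], [0, 0, -0.6, 0, 0, 0, 0.6], [0, 0, 0, 0, 0, 0, 0.6], [0, 0, 0, 0, 0, 0, 0.6], [0, 0, 0, 0, 0, 0, 0.6], [0, 0, 0, 0, 0, 0, 0.6], [0, 0, 0, 0, 0, 0, 0.6]]]}}

```text
clock: 18.3
position: [0.5696, -0.0229, 0.2286]
tool_rot: [3.141, 0.001, -0.601]
force: [0.4, 0.2, 0.3]
grip_width: 0.0686
finger_force: 0.0
```

```bash
python3 - <<'E'
from workcell import observe, grab_frame
from h import *;import pickle
s=observe();f=grab_frame("wrist");sc=grab_frame("scene");sd=grab_frame("side");pickle.dump((s,f,sc,sd),open("f4.pkl","wb"))
print(np.round(s["position"],4),np.round(s["tool_rot"],4),np.round(s["qpos"],2),s["clock"],s["grip_width"])
a=cv2.resize(f["color"][90:240,180:330,::-1],(400,400),interpolation=cv2.INTER_CUBIC)
b=cv2.resize(sd["color"][170:250,205:315,::-1],(400,290),interpolation=cv2.INTER_CUBIC)
c=np.zeros((400,800,3),np.uint8);c[:,:400]=a;c[:290,400:]=b
cv2.imwrite("pics/c4.png",c)
g=cv2.cvtColor(f["color"],cv2.COLOR_RGB2GRAY);m=(g<70).astype(np.uint8)
n,_,st,q=cv2.connectedComponentsWithStats(m)
for i in range(1,n):
  if 20<st[i,4]<200 and 150<q[i][0]<350 and q[i][1]<250: print(np.round(q[i],1),np.round(px2w(f,q[i],.107,s)[0,:2],4))
E
```

```text
[ 0.5696 -0.0229  0.2286] [ 3.1409e+00  6.0000e-04 -6.0090e-01] [-0.5   0.51  0.62  1.77 -0.35  0.97 -1.91] 18.3 0.06857101775242931
[248.8 156.5] [ 0.5997 -0.0295]
[271.8 156.5] [ 0.5866 -0.0485]
[249. 175.] [ 0.5839 -0.0187]
[271.6 175.2] [ 0.5707 -0.0376]
[249.5 192.7] [ 0.568  -0.0081]
[271.5 192.3] [ 0.5554 -0.0273]
[249.8 209.6] [0.5523 0.0026]
[271.5 209.5] [ 0.5393 -0.0166]
```

View pics/c4.png

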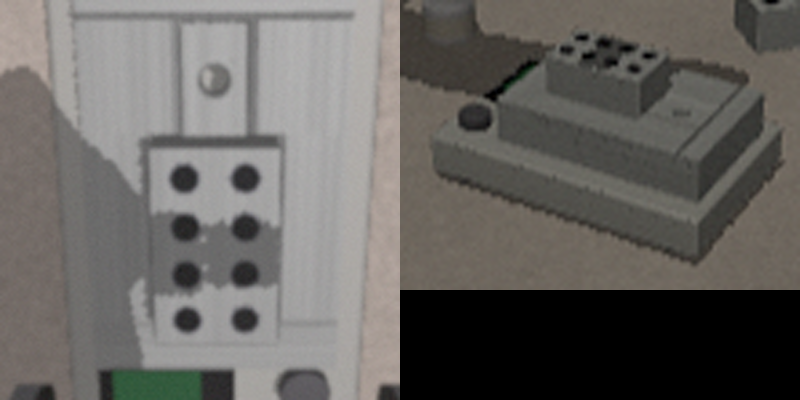

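The block is seated: the wells fit the 107 mm top height and the centre is (0.5695, −0.023). Now the pin.

Emit:
{"fn": "move_arm", "kwargs": {"plan": [[[0.21, 0.94, 0, 0, 0, 0, -0.2], [0.21, 0.94, 0, 0, 0, 0, -0.2], [0.21, 0.94, 0, 0, 0, 0, -0.2], [0.21, 0.94, 0, 0, 0, 0, -0.2], [0.21, 0.94, 0, 0, 0, 0, -0.2], [0.21, 0.94, 0, 0, 0, 0, -0.2], [0.21, 0.94, 0, 0, 0, 0, -0.2], [0.21, 0.94, 0, 0, 0, 0, -0.2], [0.21, 0.94, 0, 0, 0, 0, -0.2], [0.21, 0.94, 0, 0, 0, 0, -0.2]]]}}

```text
clock: 19.45
position: [0.4978, -0.2024, 0.2291]
tool_rot: [-3.142, -0.0, -0.601]
force: [0.5, 0.0, -0.1]
grip_width: 0.0339
finger_force: 0.0
```

Emit:
{"fn": "move_arm", "kwargs": {"plan": [[[0.21, 0.94, 0, 0, 0, 0, -0.2], [0.21, 0.94, 0, 0, 0, 0, -0.2], [0.21, 0.94, 0, 0, 0, 0, -0.2], [0.21, 0.94, 0, 0, 0, 0, -0.2], [0.21, 0.94, 0, 0, 0, 0, -0.2], [0, 0, 0.4, 0, 0, 0, -0.2], [0, 0, 0.6, 0, 0, 0, -0.2], [0, 0, 0.6, 0, 0, 0, -0.2], [0, 0, 0.4, 0, 0, 0, -0.2], [0, 0, 0, 0, 0, 0, -0.2]]]}}

```text
clock: 20.45
position: [0.4621, -0.2902, 0.1877]
tool_rot: [3.141, 0.002, -0.6]
force: [0.0, 0.1, 0.5]
grip_width: 0.0338
finger_force: 0.0
```

```bash
python3 - <<'E'
from workcell import observe, grab_frame
from h import *;import pickle
s,f,_,_=pickle.load(open("f4.pkl","rb"));print("ear hole",px2w(f,[[214*.375+180,80*.375+90]],.074,s))
s=observe();f=grab_frame("wrist");pickle.dump((s,f),open("f5.pkl","wb"))
print(np.round(s["position"],4),np.round(s["tool_rot"],4),np.round(s["qpos"],2),s["clock"],s["grip_width"])
cv2.imwrite("pics/w5.png",cv2.resize(f["color"][:,:,::-1],(800,600),interpolation=cv2.INTER_CUBIC))
E
```

```text
ear hole [[ 0.6209421  -0.05798664  0.074     ]]
[ 0.4621 -0.2902  0.1877] [ 3.1412e+00  2.1000e-03 -6.0000e-01] [ 0.02  0.52  0.61  1.88 -0.39  0.86 -1.35] 20.45 0.03383597864997735
```

View pics/w5.png

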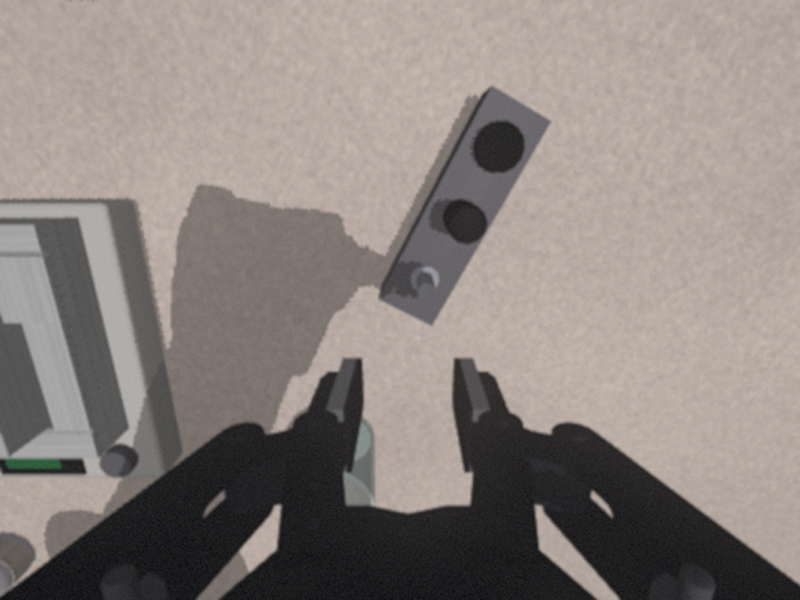

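```bash
python3 - <<'E'
from h import *;import pickle
s,f=pickle.load(open("f5.pkl","rb"));k=.64
g=cv2.cvtColor(f["color"],cv2.COLOR_RGB2GRAY)
n,_,st,q=cv2.connectedComponentsWithStats((g<45).astype(np.uint8))
for i in range(1,n):
  if st[i,4]>150 and q[i][1]<170: print(np.round(q[i],1),st[i],[np.round(px2w(f,q[i],z,s)[0,:2],4) for z in (.05,.085)])
print("stand corners",np.round(px2w(f,np.array([(491,87),(550,122),(433,325),(380,297)])*k,.04,s)[:,:2],4).tolist())
x,y,w,h=252,162,36,34
print(g[y:y+h,x:x+w])
E
```

```text
[318.9  93.5] [304  79  31  31 719] [array([ 0.5022, -0.388 ]), array([ 0.5052, -0.3814])]
[291.4 138.8] [284 128  21  26 220] [array([ 0.4801, -0.3417]), array([ 0.4859, -0.3408])]
stand corners [[0.5342, -0.404], [0.4951, -0.4249], [0.4201, -0.2853], [0.4605, -0.2653]]
[[118 110  87 ... 102 104 100]
 [117  97  72 ... 102 105 104]
 [111  83  61 ... 103 102 103]
 ...
 [101 102 100 ... 148 176 179]
 [ 97  99 100 ... 165 177 178]
 [108  99  99 ... 174 174 172]]
```

```bash
python3 - <<'E'
from h import *;import pickle
s,f=pickle.load(open("f5.pkl","rb"))
g=cv2.cvtColor(f["color"],cv2.COLOR_RGB2GRAY)
for z in (.044,.074): print(z,w2px(f,[[.4545,-.3003,z]],s))
np.set_printoptions(linewidth=250,threshold=99999)
print(g[164:192,256:290])
E
```

```text
0.044 [[271.64526315 178.51688233]]
0.074 [[272.82248052 186.43427471]]
[[ 84  97  98 102 103 101 100 100 100 101 103 103  99 100 103 103 103 102 104 106 103  99 103 101 103 104 101 102 103 103 102 103 100 100]
 [ 95 100 100 102 101 102 102 100 102 100 102 101 100 103 103  99 102 101 104 102 100 104 103 102 103 103 102 104 104 103 104 103 101 102]
 [ 94  93  95 102  99  99  99  92  98 101 101 101  99 102 103 101 104 104 100 102 102 100 104 104 103 100 105 103 105 103 104  98 100 100]
 [ 85  82  86  91  97  93  88  82  83  89  89  94  93  96 101 102  99 100 101 103 103 103 100 102 102 104 103 104 101  99  99 103 102 100]
 [ 76  73  77  80  83  81  76  74  73  76  79  85  80  88  98  99  99  99  99 102  99 102  99 105 103 104 101 102 100 103 102 101 101 102]
 [ 72  72  71  71  74  71  74  73  71  68  71  72  72  81  90  97 103 102 101 101 104 102 100 101 103 101 103 103  99 102 103 102 101 100]
 [ 70  73  70  71  70  70  70  73  71  72  76  77  81  88  96 105 118 123 121 117 111 100 103 102 102 100 102 102 100 101 101 102 102 102]
 [ 70  70  71  70  70  71  69  71  74  73  81  91  96  
[... 2164 characters left out ...]
148]
 [ 72  74  69  71  72  75  74  71  73  71  73  88  99 104 101 100 101 102 101  98 101 100 102 101 102 100 104  99 104 102 102 108 135 165]
 [ 77  75  72  74  81  85  83  77  70  69  74  87  97 100 101  99 102 103 100 100  99 100  98 101 101 100 101 102 104 103 102 119 152 173]
 [ 85  81  80  78  87  97  95  80  75  72  78  87  97 103 103 105 102 101 103 102 100  98  99 100  97 102 103  99  99 103 110 134 163 176]
 [ 96  91  91  90  91  97  99  90  85  87  88  97  99 100 101 101  97 101 101  98  99  99 101 100 100 101 101 100 100 105 126 156 171 176]
 [101  99 100  97 100  96 101  97  95  98  97  96  99  99 102 100 102  99 101 103  98 101  98  99 101 100 103 102  99 116 150 172 175 175]]
```

Pin confirmed at (0.4545, −0.3003): the collar's pixel position matches the prediction to about 0.3 px. Descend and grip.

Emit:
{"fn": "move_arm", "kwargs": {"plan": [[[-0.03, 0.63, 0, 0, 0, 0, -0.2], [0, 0, 0.6, 0, 0, 0, -0.2], [0, 0, 0.9, 0, 0, 0, -0.2], [0, 0, 1, 0, 0, 0, -0.2], [0, 0, 1, 0, 0, 0, -0.2], [0, 0, 1, 0, 0, 0, -0.2], [0, 0, 0.9, 0, 0, 0, -0.2], [0, 0, 0.6, 0, 0, 0, -0.2], [0, 0, 0.3, 0, 0, 0, -0.2], [0, 0, 0, 0, 0, 0, -0.2]]]}}

```text
clock: 21.5
position: [0.4545, -0.3012, 0.0626]
tool_rot: [3.141, 0.001, -0.601]
force: [-0.6, 0.4, 0.8]
grip_width: 0.034
finger_force: 0.0
```

```bash
python3 - <<'E'
from workcell import observe
from h import *
s=observe();print(s["position"],s["force"],rel(s,[.4545,-.3003,.049],[np.pi,0,-.6]))
E
```

```text
[ 0.45446463 -0.30116729  0.06263872] [-0.57556491  0.38251567  0.77073728] (array([-0.02262998, -0.03687235,  0.68194471]), array([ 0.00151002,  0.00609904, -0.01029166]))
```

Emit:
{"fn": "move_arm", "kwargs": {"plan": [[[-0.02, -0.04, 0.3, 0, 0, 0, -0.2], [0, 0, 0.25, 0, 0, 0, -0.2], [0, 0, 0.13, 0, 0, 0, -0.2], [0, 0, 0, 0, 0, 0, -0.2], [0, 0, 0, 0, 0, 0, -0.5], [0, 0, 0, 0, 0, 0, -0.6], [0, 0, 0, 0, 0, 0, -0.7], [0, 0, 0, 0, 0, 0, -0.9], [0, 0, 0, 0, 0, 0, -1], [0, 0, 0, 0, 0, 0, -1]]], "grip_force": 40}}

```text
clock: 22.5
position: [0.455, -0.3002, 0.0497]
tool_rot: [-3.141, -0.0, -0.601]
force: [-0.7, 1.3, 5.9]
grip_width: 0.0104
finger_force: 39.0
```

Emit:
{"fn": "move_arm", "kwargs": {"plan": [[[0, 0, -0.2, 0, 0, 0, -1], [0, 0, -0.4, 0, 0, 0, -1], [0, 0, -0.6, 0, 0, 0, -1], [0, 0, -0.9, 0, 0, 0, -1], [0, 0, -1, 0, 0, 0, -1], [0, 0, -1, 0, 0, 0, -1], [0, 0, -1, 0, 0, 0, -1], [0, 0, -0.7, 0, 0, 0, -1], [0, 0, -0.3, 0, 0, 0, -1], [0, 0, 0, 0, 0, 0, -1]]]}}

```text
clock: 23.5
position: [0.4551, -0.3002, 0.1721]
tool_rot: [-3.141, -0.001, -0.601]
force: [-0.8, -0.4, -0.9]
grip_width: 0.0103
finger_force: 38.9
```

```bash
python3 - <<'E'
from workcell import observe,grab_frame
from h import *;import pickle
s=observe();print(s["position"],s["force"],s["grip_width"],rel(s,[.6209,-.058,.15],[np.pi,0,-.6]))
f=grab_frame("wrist");pickle.dump((s,f),open("f6.pkl","wb"))
s0=dict(position=np.zeros(3),tool_rot=[0,0,0])
print("pred axis top/bottom px",w2px(f,[[0,0,.005],[0,0,.038],[.01,0,.005]],s0))
g=cv2.cvtColor(f["color"],cv2.COLOR_RGB2GRAY)
x=f["color"][195:290,225:300,::-1]
cv2.imwrite("pics/c6.png",cv2.resize(x,None,fx=6,fy=6,interpolation=cv2.INTER_CUBIC))
E
```

```text
[ 0.45514427 -0.30021103  0.17210403] [-0.81640717 -0.43355481 -0.89903572] 0.010255775362916972 (array([-8.12508694e-03, -1.46745046e+01,  1.11049020e+00]), array([-0.00344349, -0.00926116, -0.00593751]))
pred axis top/bottom px [[260.17914006 237.2551119 ]
 [260.26195179 216.02656612]
 [260.16657094 222.44787958]]
```

View pics/c6.png

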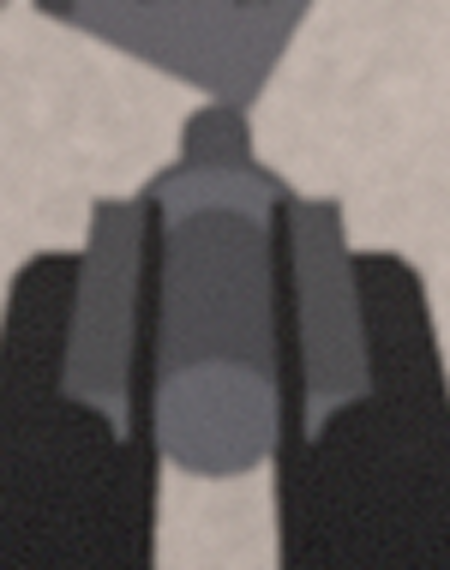

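The pin is held straight and on axis, with its tip at crop (216,105). This was my tenth and last picture. Now carrying it to the ear hole.

Emit:
{"fn": "move_arm", "kwargs": {"plan": [[[0, -0.5, 0, 0, 0, 0, -1], [0, -0.9, 0, 0, 0, 0, -1], [0, -1, 0, 0, 0, 0, -1], [0, -1, 0, 0, 0, 0, -1], [0, -1, 0, 0, 0, 0, -1], [0, -1, 0, 0, 0, 0, -1], [0, -1, 0, 0, 0, 0, -1], [0, -1, 0, 0, 0, 0, -1], [0, -1, 0, 0, 0, 0, -1], [0, -1, 0, 0, 0, 0, -1]]]}}

```text
clock: 24.55
position: [0.5614, -0.1435, 0.1706]
tool_rot: [3.141, 0.001, -0.6]
force: [0.2, -1.0, 0.7]
grip_width: 0.0104
finger_force: 39.0
```

Emit:
{"fn": "move_arm", "kwargs": {"plan": [[[0, -1, 0, 0, 0, 0, -1], [0, -1, 0, 0, 0, 0, -1], [0, -1, 0, 0, 0, 0, -1], [0, -1, 0, 0, 0, 0, -1], [0, -0.8, 0, 0, 0, 0, -1], [0, -0.47, 0, 0, 0, 0, -1], [0, 0, 0.4, 0, 0, 0, -1], [0, 0, 0.5, 0, 0, 0, -1], [0, 0, 0.3, 0, 0, 0, -1], [0, 0, 0, 0, 0, 0, -1]]]}}

```text
clock: 25.55
position: [0.6198, -0.0589, 0.1463]
tool_rot: [3.14, 0.001, -0.602]
force: [-0.3, 1.1, -1.0]
grip_width: 0.0101
finger_force: 39.0
```

```bash
python3 - <<'E'
from workcell import observe,grab_frame
from h import *;import pickle
s=observe();print(s["position"],s["tool_rot"],s["force"],s["grip_width"],rel(s,[.6209,-.058,.12],[np.pi,0,-.6]))
f=grab_frame("wrist");pickle.dump((s,f),open("f7.pkl","wb"))
E
```

```text
[ 0.61983307 -0.05893213  0.14630609] [ 3.14037679e+00  1.39761701e-03 -6.01914974e-01] [-0.27878895  1.08062273 -0.95948366] 0.01008777450084047 (array([ 0.0194197 , -0.07022082,  1.31519416]), array([ 0.0115979 ,  0.01335737, -0.01827854]))
```

Emit:
{"fn": "move_arm", "kwargs": {"plan": [[[0.02, -0.07, 0.2, 0, 0, 0, -1], [0, 0, 0.3, 0, 0, 0, -1], [0, 0, 0.3, 0, 0, 0, -1], [0, 0, 0.3, 0, 0, 0, -1], [0, 0, 0.2, 0, 0, 0, -1], [0, 0, 0, 0, 0, 0, -1], [0, 0, 0, 0, 0, 0, -1], [0, 0, 0, 0, 0, 0, -1], [0, 0, 0, 0, 0, 0, -1], [0, 0, 0, 0, 0, 0, -1]]]}}

```text
clock: 26.6
position: [0.6219, -0.0572, 0.1217]
tool_rot: [-3.141, -0.0, -0.601]
force: [0.3, 0.1, -0.3]
grip_width: 0.0105
finger_force: 39.0
```

```bash
python3 - <<'E'
from workcell import observe
from h import *
s=observe();print(s["position"],s["tool_rot"],s["force"],rel(s,[.6209,-.058,.0837],[np.pi,0,-.6]))
E
```

```text
[ 0.62191417 -0.05724482  0.12165451] [-3.14142035e+00 -1.65025655e-04 -6.00782537e-01] [ 0.32574652  0.07599692 -0.34300921] (array([-0.0207976 ,  0.0601392 ,  1.89771172]), array([-0.0016448 , -0.00157652, -0.00747254]))
```

Emit:
{"fn": "move_arm", "kwargs": {"plan": [[[-0.02, 0.06, 0, 0, 0, 0, -1], [0, 0, 0, 0, 0, 0, -1], [0, 0, 0.15, 0, 0, 0, -1], [0, 0, 0.15, 0, 0, 0, -1], [0, 0, 0.15, 0, 0, 0, -1], [0, 0, 0.15, 0, 0, 0, -1], [0, 0, 0.1, 0, 0, 0, -1], [0, 0, 0, 0, 0, 0, -1], [0, 0, 0, 0, 0, 0, -1], [0, 0, 0, 0, 0, 0, -1]]]}}

```text
clock: 27.6
position: [0.6209, -0.058, 0.1076]
tool_rot: [-3.141, -0.0, -0.601]
force: [-0.0, -0.2, -0.9]
grip_width: 0.0104
finger_force: 39.0
```

Tip is inside the ear without contact. Continuing.

Emit:
{"fn": "move_arm", "kwargs": {"plan": [[[0, 0, 0.1, 0, 0, 0, -1], [0, 0, 0.1, 0, 0, 0, -1], [0, 0, 0.1, 0, 0, 0, -1], [0, 0, 0.1, 0, 0, 0, -1], [0, 0, 0.1, 0, 0, 0, -1], [0, 0, 0, 0, 0, 0, -1], [0, 0, 0, 0, 0, 0, -1], [0, 0, 0, 0, 0, 0, -1], [0, 0, 0, 0, 0, 0, -1], [0, 0, 0, 0, 0, 0, -1]]]}}

```text
clock: 28.6
position: [0.6209, -0.058, 0.0976]
tool_rot: [-3.141, -0.0, -0.601]
force: [0.0, 0.4, 0.7]
grip_width: 0.0104
finger_force: 39.0
```

Emit:
{"fn": "move_arm", "kwargs": {"plan": [[[0, 0, 0.1, 0, 0, 0, -1], [0, 0, 0.1, 0, 0, 0, -1], [0, 0, 0.1, 0, 0, 0, -1], [0, 0, 0.1, 0, 0, 0, -1], [0, 0, 0.1, 0, 0, 0, -1], [0, 0, 0, 0, 0, 0, -1], [0, 0, 0, 0, 0, 0, -1], [0, 0, 0, 0, 0, 0, -1], [0, 0, 0, 0, 0, 0, -1], [0, 0, 0, 0, 0, 0, -1]]]}}

```text
clock: 29.6
position: [0.6209, -0.058, 0.0876]
tool_rot: [-3.142, -0.0, -0.601]
force: [0.8, -0.2, -0.2]
grip_width: 0.01
finger_force: 39.0
```

Both holes passed freely, about 4 mm to go.

Emit:
{"fn": "move_arm", "kwargs": {"plan": [[[0, 0, 0.06, 0, 0, 0, -1], [0, 0, 0.06, 0, 0, 0, -1], [0, 0, 0.04, 0, 0, 0, -1], [0, 0, 0.02, 0, 0, 0, -1], [0, 0, 0.02, 0, 0, 0, -1], [0, 0, 0, 0, 0, 0, -1], [0, 0, 0, 0, 0, 0, -1], [0, 0, 0, 0, 0, 0, -1], [0, 0, 0, 0, 0, 0, -1], [0, 0, 0, 0, 0, 0, -1]]]}}

```text
clock: 30.6
position: [0.6208, -0.0581, 0.0837]
tool_rot: [-3.141, 0.0, -0.601]
force: [-2.4, 0.4, 5.5]
grip_width: 0.0102
finger_force: 39.5
```

Emit:
{"fn": "move_arm", "kwargs": {"plan": [[[0, 0, 0, 0, 0, 0, -0.8], [0, 0, 0, 0, 0, 0, -0.6], [0, 0, 0, 0, 0, 0, -0.2], [0, 0, 0, 0, 0, 0, -0.2], [0, 0, -0.2, 0, 0, 0, -0.2], [0, 0, -0.4, 0, 0, 0, -0.2], [0, 0, -0.7, 0, 0, 0, -0.2], [0, 0, -1, 0, 0, 0, -0.2], [0, 0, -1, 0, 0, 0, -0.2], [0, 0, -1, 0, 0, 0, -0.2]]]}}

```text
clock: 31.6
position: [0.6209, -0.0582, 0.1716]
tool_rot: [-3.141, -0.001, -0.601]
force: [-0.1, 0.1, 0.1]
grip_width: 0.0341
finger_force: 0.0
```

Emit:
{"fn": "move_arm", "kwargs": {"plan": [[[-0.5, 0, -1, 0, 0, 0, -0.2], [-0.7, 0, -1, 0, 0, 0, -0.2], [-0.7, 0, -0.5, 0, 0, 0, -0.2], [-0.5, 0, 0, 0, 0, 0, -0.2], [-0.3, 0, 0, 0, 0, 0, -0.2], [0, 0, 0, 0, 0, 0, -0.2], [0, 0, 0, 0, 0, 0, -0.2], [0, 0, 0, 0, 0, 0, -0.2], [0, 0, 0, 0, 0, 0, -0.2], [0, 0, 0, 0, 0, 0, -0.2]]]}}

```text
clock: 32.6
position: [0.5764, -0.0278, 0.2193]
tool_rot: [3.141, 0.0, -0.601]
force: [-0.2, 0.6, -0.5]
grip_width: 0.0342
finger_force: 0.0
```

```bash
python3 - <<'E'
from workcell import observe,grab_frame
from h import *;import pickle
s=observe();f=grab_frame("wrist");print(s["position"],s["force"])
d0=pickle.load(open("f0.pkl","rb"))
g=cv2.cvtColor(f["color"],cv2.COLOR_RGB2GRAY)
n,_,st,q=cv2.connectedComponentsWithStats((g<70).astype(np.uint8))
W=[q[i] for i in range(1,n) if 20<st[i,4]<200 and 150<q[i][0]<350 and q[i][1]<260]
P=px2w(f,W,.107,s)[:,:2];print(len(P),P.mean(0),P.round(4).tolist())
for z in (.078,.108): print(z,w2px(f,[[.6207,-.058,z],[.6207+.00825,-.058-.00565,z]],s))
np.set_printoptions(linewidth=250,threshold=99999)
c=w2px(f,[[.6207,-.058,.09]],s)[0].astype(int);print(c);print(g[c[1]-18:c[1]+18,c[0]-16:c[0]+16])
# changes seen by the fixed cameras, away from arm
for nme in("scene","side"):
    h=grab_frame(nme);df=cv2.absdiff(h["color"],d0[nme]["color"]).max(2)
    n,_,st,q=cv2.connectedComponentsWithStats(cv2.morphologyEx((df>40).astype(np.uint8),cv2.MORPH_OPEN,np.ones((2,2),np.uint8)))
    print(nme,[st[i].tolist() for i in range(1,n) if st[i,4]>15])
E
```

```text
[ 0.57636609 -0.02776663  0.21928993] [-0.2089043   0.6335736  -0.51193067]
8 [ 0.56954944 -0.02287768] [[0.5996, -0.0292], [0.5866, -0.0485], [0.5838, -0.0186], [0.571, -0.0377], [0.5685, -0.0079], [0.5554, -0.0273], [0.5523, 0.0027], [0.5393, -0.0163]]
0.078 [[260.19847939 129.20577435]
 [260.18488258 119.30396222]]
0.108 [[260.15249143 132.01459988]
 [260.13675035 121.00044618]]
[260 130]
[[144 138 120 136 162 171 175 174 175 173 171 168 170 169 173 172 175 174 176 176 173 176 173 170 169 172 174 169 145 116 118 123]
 [143 136 121 136 162 170 174 175 175 172 171 165 167 171 171 175 176 174 174 176 175 174 171 172 169 171 174 169 146 116 118 123]
 [147 134 121 137 160 173 173 177 176 174 170 168 168 169 171 173 175 176 177 177 179 175 173 169 171 169 173 169 146 114 117 122]
 [145 134 122 133 161 172 174 177 173 172 169 166 168 168 172 172 174 173 175 177 177 176 172 169 168 169 173 169 146 118 119 123]
 [144 135 120 134 161 169 176 175 173 174 169 169 166 170 172 174 175 175 176 177 176 174 172 172 171 171 173 168 143 115 120 124]
 [147 135 122 138 162 168 176 178 174 173 168 166 
[... 3974 characters left out ...]
167 168 169 168 162 132 110 119 125]]
scene [[194, 0, 72, 173, 7269], [164, 18, 14, 12, 92], [158, 28, 8, 11, 42], [0, 86, 28, 35, 531], [46, 101, 167, 106, 5044], [302, 107, 8, 5, 25], [324, 147, 39, 16, 270], [245, 179, 5, 9, 28], [238, 181, 6, 6, 18], [232, 186, 23, 21, 173], [234, 208, 6, 5, 21], [266, 225, 9, 9, 46]]
side [[4, 0, 28, 29, 431], [33, 0, 70, 94, 3389], [239, 0, 57, 151, 4614], [0, 9, 7, 14, 61], [245, 34, 8, 22, 85], [247, 57, 5, 7, 22], [64, 96, 9, 25, 80], [238, 155, 10, 16, 93], [200, 165, 12, 20, 164], [0, 166, 73, 168, 4953], [110, 167, 72, 43, 1203], [205, 179, 43, 18, 331], [260, 182, 16, 8, 63], [274, 188, 6, 7, 24], [295, 191, 9, 4, 18], [90, 215, 104, 169, 9670]]
```

```bash
python3 -c "from workcell import job_done;print(job_done())"
```

```text
the job is handed in; nothing more can be done
None
```

I've handed the job in at 32.6 s. The block is seated and released in the pocket, and the pin is through the ear with its collar on it; the final camera check matched both, and I saw no other item moved.

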